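# Lock the dish carousel to its drive spindle with the spring clip

### The arm

A 7-joint arm with a two-finger parallel gripper is mounted at the origin on the work surface. World frame = base frame: x ahead of the robot, y to its left, z up, the work surface at z = 0. Lengths are in m, angles in rad, forces in N, time in s.
With the tool pointing down it reaches from about 0.425 to 0.925 m from the base axis. Payload 6.8 kg.
Tool frame: the origin (TCP) lies on the centre line of the jaws, within the pads' length; the fingertips stand 19 mm ahead of it and the grasp point (between the pads) is the TCP; z points along the fingers, y is the line along which they close (so a half turn about z gives the same grasp; the last joint's range is limited). The gripper opens to 85 mm and grips with 20 to 120 N. Pads are 22 mm wide; open, the fingers measure 114 mm over their backs; the gripper's body (76 mm by 85 mm) begins 54 mm behind the grasp point. The pads swing forward as they close: fully open they stand 13 mm farther back than shut.
Start: joints at [-1.388, 0.477, 0.022, 1.555, -0.011, 1.109, -0.083], TCP at [0.194, 0.647, 0.25] pointing down, gripper open.
Joint ranges: [-2.96, 2.96], [-0.34, 2.1], [-1.41, 1.46], [0.24, 2.44], [-1.37, 4.51], [0.17, 1.92], [-2.96, 2.96]. Speed limits (rad/s): [2.39, 2.39, 3.14, 3.14, 3.14, 3.14, 3.14].

### API

Orientations are given as a rotation vector (axis times angle).
In Python, from bench import r gives the robot as it stands. The module is installed in compiled form; this text tells all that it offers.
- The arm moves only by the tool arm_command, never from a script. Its argument "rows" is a list of rows, each an object of numbers: "fingers": the opening, from -1 (shut) to 1 (fully open); "x", "y", "z": the shift along the tool's x, y, z in m; "ax", "ay", "az": the turn, a rotation vector about the tool's x, y, z in degrees. In form: [{"fingers": .., "x": .., "y": .., "z": .., "ax": .., "ay": .., "az": ..}, ...]. A call has 1 to 10 rows; each row shifts and turns the commanded pose from where the row before left it, along the tool's axes as they then stand; what a row does not reach is not made up. A row lasts 1/12 s, in which the tool goes at most 41.7 mm and 7.16 degrees, less where a joint would pass 70% of its speed; a pose out of reach is approached as far as the arm can. A call is refused whole if a number of a shift passes 0.0417 or a number of a turn 7.16, either way. A call with a gripper value outside its range is refused whole. The fingers move at their own pace and stop on an object; "grip_force" is the grip in N (left out, the last holds). Time passes only in rows, so rows that do not move let the fingers close. It gives the time, the measured TCP pose, the force, the opening and the grip force at its end, in the units of the state.
- r.get_obs(): the state, without advancing time (a new reading comes with each control period).
- r.grab_frame(name): name is "scene" or "top" or "wrist"; returns a dict with "frame" (480x640x3 uint8, red, green, blue), "depth" (480x640 float32, m along the optical axis (not along the pixel's ray), 0 where there is no reading), "K" (3x3 intrinsics, pixels), "world_from_camera" (4x4, takes a point from camera to world coordinates). Camera axes: x right, y down, z forward; pixel columns grow to the right and rows downward; lengths in m; the calibration is good to about 2 mm. A picture is of the moment at which its call begins.
- r.hand_in(): hands the job in; it is judged then, once.
The state is a dict: "clock": time; "joints": joint angles; "qvel": joint speeds; "tau": joint torques, N m; "tcp_pos": TCP position; "orientation": TCP orientation; "contact_force": force on the tool from outside, world axes, zero at the start; "moment": the same for the moment, N m; "grip_width": finger opening in m; "gripper_force": force on a finger pad.
Only numpy, scipy, OpenCV 4.12 (cv2) and the standard library are available. Lean on these libraries where they do the work, as an engineer would, in place of code of your own. Each camera call takes 0.05 s, during which the arm holds its last target. There are 200 camera calls.

### The job

Turn the white dish carousel (it has a blue knob for this) until the track that holds the orange clip lines up with the red line on the spindle head, the track on the side of the red mark on the base. Then slide the orange spring clip along its track, without lifting it off the deck, sideways onto the spindle neck until it snaps fully home, and let go. Leave the bottle, the cup and the jar undisturbed.

Things in the scene. Friction and masses are not known exactly. Their poses are not given: they have to be found in the camera images.
- base: Grey mixer base, fixed: round housing of radius 138 mm, 40 mm high, with a control box (75 x 150 x 36 mm) on its +x side. Origin on the table on the spindle's vertical axis; z up; +x is the direction in which the clip goes onto the spindle. A small red mark lies on the housing's rim towards -x, 130 mm from the axis, just outside the carousel's edge.
- spindle (a point): On the spindle's axis at deck height, 62 mm above the table; axes as base. The fixed steel neck is 32 mm long along base x, 16 mm wide across its flats, with 45 degree pointed ends, and rises 15 mm above the deck; on it a T head 34 (x) by 22 mm (y), its top 21 mm above the deck, with a red line along base x.
- carousel: White disc, radius 122 mm, turning on the spindle's axis; friction 0.12 N m, stays where left. Origin on the axis 50 mm above the table; deck (top) 12 mm above it. Four dishes stand up to 10 mm above the deck. Lined up when its x is parallel to base x, its track towards base -x. It starts 0.5 to 1.2 rad clockwise (seen from above) of that: turn it anticlockwise.
- track (a point): On the carousel's deck, on the clip track's centre line, 37 mm from the axis towards the carousel's -x; axes as carousel. Two grey rails, 8 mm high, 43 mm apart inside, from 14 to 60 mm from the axis, guide the clip towards the spindle.
- knob (a point): Top centre of the blue upright knob on the carousel: a round post 16 mm in diameter, 36 mm tall above the deck (top 98 mm above the table), 90 mm from the carousel's axis, 1.0 rad anticlockwise from its +x; axes as carousel. Grip or push it to turn the carousel.
- clip: Loose orange U-shaped spring clip, 12 mm thick, about 55 g, flat on the deck in the track, mouth to the spindle. Origin on its underside where the spindle's axis lies when it is home; +x out of its mouth (the way it is pushed). Block 40 mm wide from 16.5 to 62 mm behind the origin. It starts 35 to 43 mm short of home. Home: origin on the axis, x parallel to base x; the neck stops it within 1 mm more.
- clip_back (a point): Centre of the clip's flat vertical back face (40 mm wide, 12 mm high, 62 mm behind the clip's origin, 6 mm above the deck), the face to push on, beside a black strip; axes as clip. Two sprung jaws reach 15.5 mm ahead of the clip's origin; their nubs spread 3 mm each to pass the neck's flats (10 to 17 N of push), then close past them.
- wash_bottle: White round bottle, 58 mm in diameter, 150 mm high, origin under its centre; leave it alone.
- paper_cup: Open white cup, 74 mm across, 85 mm high, origin under its centre; leave it alone.
- amber_jar: Amber jar with black cap, 52 mm in diameter, 70 mm high, origin under its centre; leave it alone.
Not all that is in view belongs to the job. There is more than one size of the clip; the one meant has the size given above.

How it is judged:
By the outcome, as a careful person would: the job done as asked, in the order asked, and still so for the second after the job is handed in, with the robot touching nothing.
It also fails if it takes over 48 s, if anything falls off the work surface, if the arm or the gripper's body presses on something with over 40 N, if the wrist force passes 120 N, or if a joint passes its speed limit or range.

## Working session

There is one attempt and no reset: what is moved stays moved. The work goes in short steps, Python scripts to look and compute and a tool call to move; the robot and the scene stay as the last step left them, time stands still between calls to the robot, and variables do not carry over. Pictures are saved under pics/ and viewed, at most 10 in all, crops included, and the job is handed in when it is done.

Besides the shell and the picture viewer there is one more tool, called after "Emit:" as name(argument=value, ...) on one line, values as JSON. arm_command: Moves the arm, as the interface text tells. Its arguments: {"type":"object","properties":{"rows":{"type":"array"},"grip_force":{"type":"number"}},"required":["rows"]}

```bash
mkdir -p pics; cat > h.py <<'E'
import numpy as np,cv2,pickle
from bench import r
def grab(n,save=None):
    f=r.grab_frame(n)
    if save: cv2.imwrite('pics/'+save,f['frame'][:,:,::-1]); pickle.dump(f,open('pics/'+save+'.pkl','wb'))
    return f
def plane(f,u,v,z):
    T=f['world_from_camera'];d=T[:3,:3]@np.linalg.solve(f['K'],[u,v,1.]);o=T[:3,3]
    return o+d*(z-o[2])/d[2]
def cloud(f):
    v,u=np.mgrid[:480,:640];d=f['depth'];K=f['K']
    p=np.stack([(u-K[0,2])/K[0,0]*d,(v-K[1,2])/K[1,1]*d,d],-1)
    T=f['world_from_camera'];return p@T[:3,:3].T+T[:3,3]
E
python3 - <<'E'
from h import *
for n in('scene','top'):
    f=grab(n,n+'0.png');print(n,f['world_from_camera'].round(3).tolist(),f['K'].tolist())
o=r.get_obs();print(o)
E
```

```text
scene [[0.174, 0.828, -0.533, 1.082], [0.985, -0.154, 0.082, -0.063], [-0.015, -0.539, -0.842, 0.866], [0.0, 0.0, 0.0, 1.0]] [[444.64132112931776, 0.0, 320.73841698291886], [0.0, 444.64132112931776, 246.11767666690236], [0.0, 0.0, 1.0]]
top [[-0.028, -0.987, 0.155, 0.42], [-0.999, 0.025, -0.021, 0.024], [0.017, -0.156, -0.988, 1.314], [0.0, 0.0, 0.0, 1.0]] [[620.6323338112751, 0.0, 321.9656007259702], [0.0, 620.6323338112751, 243.1003111633291], [0.0, 0.0, 1.0]]
{'clock': 0.1, 'joints': array([-1.38810619,  0.47774482,  0.02231432,  1.55631689, -0.01150376,
        1.10927659, -0.08311214]), 'qvel': array([ 0.00057569, -0.00079297,  0.00190285, -0.0011107 , -0.00084988,
        0.00029521,  0.00064881]), 'tau': array([ 4.78961854e-03, -5.97768867e+01,  1.61397122e+00, -2.81955636e+01,
        1.28737694e-02,  4.93895132e-03, -1.14462824e-05]), 'tcp_pos': array([0.1933798 , 0.64620515, 0.24941906]), 'orientation': array([-4.55095609e-01, -3.10831903e+00,  2.53285226e-03]), 'contact_force': array([ 0.11283043,  0.6645966 , -0.23717667]), 'moment': array([0.01047667, 0.03283639, 0.01013657]), 'gripper_force': 0.0, 'grip_width': 0.08526978047041416}
```

View pics/top0.png

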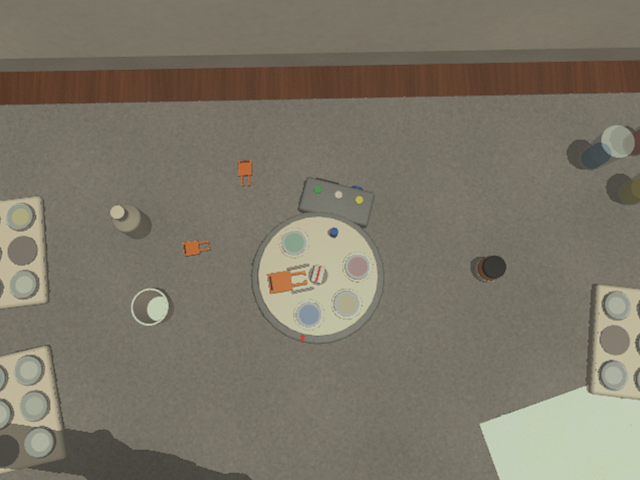

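View pics/scene0.png

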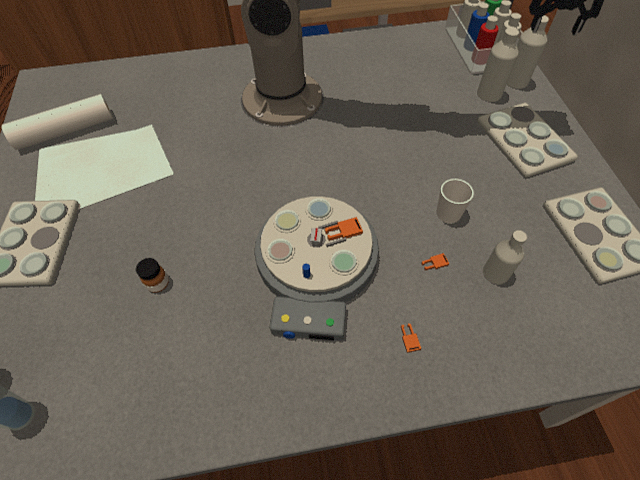

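The top view shows the spindle at about (318,275), the clip in the track at (281,282), the knob at (334,232) and the red mark at (303,338). The other two orange clips on the table are decoys. Next I measure these points.

```bash
cat > m.py <<'E'
from h import *
def blobs(f,kind):
    h=cv2.cvtColor(f['frame'],cv2.COLOR_RGB2HSV).astype(int);H,S,V=h[...,0],h[...,1],h[...,2]
    m={'red':((H<5)|(H>172))&(S>140)&(V>90),'blue':(H>105)&(H<128)&(S>120)&(V>30),'orange':(H>=5)&(H<16)&(S>170)&(V>100)}[kind]
    n,l,s,c=cv2.connectedComponentsWithStats(m.astype(np.uint8))
    return [(c[i],s[i,4],l==i) for i in range(1,n) if s[i,4]>=6]
def show(f,c0=None):
    P=cloud(f)
    for k,z in(('red',.083),('red',.04),('blue',.098),('orange',.074)):
        for c,a,m in blobs(f,k):
            p=plane(f,*c,z)
            if np.hypot(*(p[:2]-(c0 if c0 is not None else [.6,0])))<.25:
                q=P[m&(f['depth']>0)]
                print(k,z,c.round(1),a,p.round(4),'depth med',np.median(q,0).round(4),'top',np.percentile(q[:,2],90).round(4))
E
python3 - <<'E'
from m import *
for n in('top','scene'):
    f=pickle.load(open(f'pics/{n}0.png.pkl','rb'));print(n)
    show(f)
    h=f['frame'].astype(int);P=cloud(f)
    # deck disc: white pts at z .055-.07
    m=(P[...,2]>.057)&(P[...,2]<.078)&(np.hypot(P[...,0]-.6,P[...,1])<.3)
    m=m&(f['frame'].min(2)>110)
    c,_=cv2.findContours(m.astype(np.uint8),0,1);c=max(c,key=cv2.contourArea)
    w=np.array([plane(f,*p[0],.062)[:2] for p in cv2.convexHull(c)])
    print('disc',cv2.minEnclosingCircle(w.astype(np.float32)))
E
```

```text
top
red 0.083 [317.6 273.8] 16 [0.552 0.008 0.083] depth med [0.552  0.0081 0.0836] top 0.0854
red 0.083 [302.  337.8] 18 [0.4269 0.0419 0.083 ] depth med [0.4267 0.0425 0.0411] top 0.0434
red 0.04 [317.6 273.8] 16 [0.5567 0.0074 0.04  ] depth med [0.552  0.0081 0.0836] top 0.0854
red 0.04 [302.  337.8] 18 [0.4272 0.0426 0.04  ] depth med [0.4267 0.0425 0.0411] top 0.0434
blue 0.098 [357.1 187.1] 12 [ 0.7238 -0.0762  0.098 ] depth med [ 0.7405 -0.0824  0.0298] top 0.0331
blue 0.098 [333.7 230.5] 28 [ 0.6362 -0.0263  0.098 ] depth med [ 0.6364 -0.0269  0.0976] top 0.1004
orange 0.074 [244.7 169.3] 166 [0.7729 0.1517 0.074 ] depth med [0.7922 0.158  0.0086] top 0.0115
orange 0.074 [205.1 241.8] 10 [0.6239 0.2329 0.074 ] depth med [0.6345 0.2434 0.0085] top 0.011
orange 0.074 [207.3 248.8] 6 [0.6094 0.2284 0.074 ] depth med [0.6196 0.2385 0.0054] top 0.007
disc ((0.5514953136444092, 0.008349413052201271), 0.12155810743570328)
scene
red 0.083 [315.6 233.8] 16 [0.5537 0.007  0.083 ] depth med [0.5542 0.0071 0.0824] top 0.0839
red 0.04 [315.6 233.8] 16 [0.5246 0.0109 0.04  ] depth med [0.5542 0.0071 0.0824] top 0.0839
blue 0.098 [306.2 270.2] 84 [ 0.6466 -0.0271  0.098 ] depth med [ 0.6428 -0.0266  0.0943] top 0.0983
blue 0.098 [288.6 334.3] 67 [ 0.7732 -0.0798  0.098 ] depth med [ 0.7437 -0.0816  0.0255] top 0.0305
orange 0.074 [345.5 227.8] 362 [0.5441 0.0744 0.074 ] depth med [0.5427 0.0766 0.073 ] top 0.0749
orange 0.074 [436.8 261. ] 199 [0.6606 0.2422 0.074 ] depth med [0.6241 0.2691 0.0074] top 0.0093
disc ((0.5553494691848755, 0.006498484872281551), 0.12099127471446991)
```

Emit:
arm_command(rows=[{"x":-0.015,"y":-0.013,"fingers":0.2},{"x":-0.028,"y":-0.0235},{"x":-0.0309,"y":-0.0259},{"x":-0.0309,"y":-0.0259},{"x":-0.0309,"y":-0.0259},{"x":-0.0309,"y":-0.0259},{"x":-0.0309,"y":-0.0259},{"x":-0.0309,"y":-0.0259},{"x":-0.0309,"y":-0.0259},{"x":-0.0309,"y":-0.0259}], grip_force=30)

```text
validation failed for argument at $.ro...
```

Emit:
arm_command(rows=[{"fingers":0.2,"x":-0.015,"y":-0.013,"z":0,"ax":0,"ay":0,"az":0},{"fingers":0.2,"x":-0.028,"y":-0.0235,"z":0,"ax":0,"ay":0,"az":0},{"fingers":0.2,"x":-0.0309,"y":-0.0259,"z":0,"ax":0,"ay":0,"az":0},{"fingers":0.2,"x":-0.0309,"y":-0.0259,"z":0,"ax":0,"ay":0,"az":0},{"fingers":0.2,"x":-0.0309,"y":-0.0259,"z":0,"ax":0,"ay":0,"az":0},{"fingers":0.2,"x":-0.0309,"y":-0.0259,"z":0,"ax":0,"ay":0,"az":0},{"fingers":0.2,"x":-0.0309,"y":-0.0259,"z":0,"ax":0,"ay":0,"az":0},{"fingers":0.2,"x":-0.0309,"y":-0.0259,"z":0,"ax":0,"ay":0,"az":0},{"fingers":0.2,"x":-0.0309,"y":-0.0259,"z":0,"ax":0,"ay":0,"az":0},{"fingers":0.2,"x":-0.0309,"y":-0.0259,"z":0,"ax":0,"ay":0,"az":0}], grip_force=30)

```text
clock: 0.93
tcp_pos: [0.4022, 0.328, 0.2502]
orientation: [-0.455, -3.108, 0.0]
contact_force: [0.3, -0.1, 0.1]
grip_width: 0.0515
gripper_force: 0.0
```

Emit:
arm_command(rows=[{"fingers":0.2,"x":-0.0308,"y":-0.0257,"z":0,"ax":0,"ay":0,"az":0},{"fingers":0.2,"x":-0.0308,"y":-0.0257,"z":0,"ax":0,"ay":0,"az":0},{"fingers":0.2,"x":-0.0308,"y":-0.0257,"z":0,"ax":0,"ay":0,"az":0},{"fingers":0.2,"x":-0.0308,"y":-0.0257,"z":0,"ax":0,"ay":0,"az":0},{"fingers":0.2,"x":-0.0308,"y":-0.0257,"z":0,"ax":0,"ay":0,"az":0},{"fingers":0.2,"x":-0.0308,"y":-0.0257,"z":0,"ax":0,"ay":0,"az":0},{"fingers":0.2,"x":-0.0308,"y":-0.0257,"z":0,"ax":0,"ay":0,"az":0},{"fingers":0.2,"x":-0.0308,"y":-0.0257,"z":0,"ax":0,"ay":0,"az":0},{"fingers":0.2,"x":-0.0308,"y":-0.0257,"z":0,"ax":0,"ay":0,"az":0},{"fingers":0.2,"x":-0.0308,"y":-0.0257,"z":0,"ax":0,"ay":0,"az":0}])

```text
clock: 1.77
tcp_pos: [0.6236, -0.0062, 0.25]
orientation: [-0.455, -3.108, 0.0]
contact_force: [1.1, 0.6, -0.2]
grip_width: 0.0512
gripper_force: 0.0
```

Emit:
arm_command(rows=[{"fingers":0.2,"x":-0.02,"y":-0.0168,"z":0,"ax":0,"ay":0,"az":0},{"fingers":0.2,"x":0,"y":0,"z":0,"ax":0,"ay":0,"az":5.4},{"fingers":0.2,"x":0,"y":0,"z":0.02,"ax":0,"ay":0,"az":0},{"fingers":0.2,"x":0,"y":0,"z":0.02,"ax":0,"ay":0,"az":0},{"fingers":0.2,"x":0,"y":0,"z":0,"ax":0,"ay":0,"az":0}])

```text
clock: 2.18
tcp_pos: [0.6348, -0.0262, 0.2061]
orientation: [-0.6, -3.077, 0.003]
contact_force: [-1.0, 0.2, -1.2]
grip_width: 0.051
gripper_force: 0.0
```

```bash
python3 - <<'E'
from m import *
f=grab('wrist','w1.png');print(f['world_from_camera'].round(3).tolist());show(f,np.array([.553,.0075]))
o=r.get_obs();print(o['joints'].round(2),o['tcp_pos'],o['orientation'])
E
```

```text
[[0.376, 0.878, 0.298, 0.557], [0.927, -0.354, -0.124, 0.006], [-0.003, 0.323, -0.946, 0.33], [0.0, 0.0, 0.0, 1.0]]
red 0.083 [321.9 113.2] 307 [0.5522 0.0085 0.083 ] depth med [0.5521 0.0084 0.0833] top 0.0843
red 0.04 [321.9 113.2] 307 [0.5513 0.0089 0.04  ] depth med [0.5521 0.0084 0.0833] top 0.0843
blue 0.098 [321.2 244.6] 612 [ 0.6309 -0.0238  0.098 ] depth med [ 0.6322 -0.0246  0.0968] top 0.0982
blue 0.098 [310.2 341. ] 61 [ 0.6995 -0.0604  0.098 ] depth med [ 0.7413 -0.0799  0.03  ] top 0.0315
orange 0.074 [415.7  51.5] 5285 [0.5402 0.078  0.074 ] depth med [0.5394 0.0799 0.0735] top 0.0745
orange 0.074 [626.  84.] 436 [0.6102 0.2001 0.074 ] depth med [0.6203 0.2508 0.008 ] top 0.0091
orange 0.074 [551.9 289.3] 1052 [0.7415 0.1283 0.074 ] depth med [0.7903 0.16   0.0083] top 0.0093
[-0.32  0.47  0.36  1.71 -0.19  1.    1.29] [ 0.63566256 -0.02615055  0.2079828 ] [-5.99881503e-01 -3.07857527e+00  2.06063109e-03]
```

View pics/w1.png

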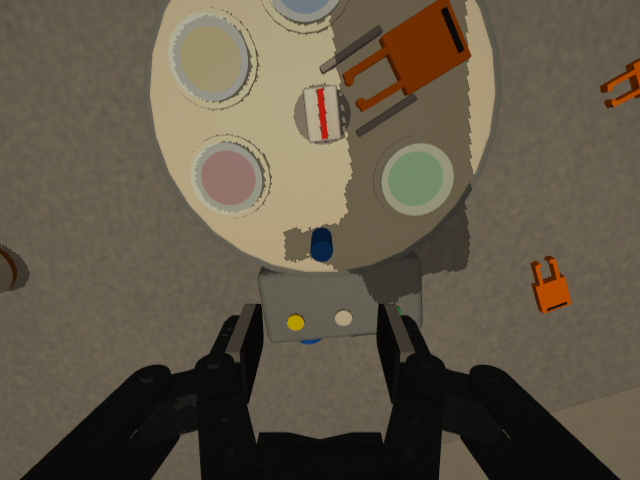

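The wrist view shows the knob at (321,250) midway between the fingers, the spindle at (322,113) and the clip at (416,52), so I descend and grip the knob.

Emit:
arm_command(rows=[{"fingers":0.2,"x":0,"y":0,"z":0.025,"ax":0,"ay":0,"az":0},{"fingers":0.2,"x":0,"y":0,"z":0.025,"ax":0,"ay":0,"az":0},{"fingers":0.2,"x":0,"y":0,"z":0.025,"ax":0,"ay":0,"az":0},{"fingers":0.2,"x":0,"y":0,"z":0.023,"ax":0,"ay":0,"az":0},{"fingers":0.2,"x":0,"y":0,"z":0.014,"ax":0,"ay":0,"az":0},{"fingers":-0.3,"x":0,"y":0,"z":0,"ax":0,"ay":0,"az":0},{"fingers":-1,"x":0,"y":0,"z":0,"ax":0,"ay":0,"az":0},{"fingers":-1,"x":0,"y":0,"z":0,"ax":0,"ay":0,"az":0},{"fingers":-1,"x":0,"y":0,"z":0,"ax":0,"ay":0,"az":0},{"fingers":-1,"x":0,"y":0,"z":0,"ax":0,"ay":0,"az":0}])

```text
clock: 3.07
tcp_pos: [0.6386, -0.0265, 0.1001]
orientation: [0.601, 3.081, 0.001]
contact_force: [-1.4, -1.0, 4.7]
grip_width: 0.0144
gripper_force: 29.7
```

```bash
python3 - <<'E'
from m import *
f=pickle.load(open('pics/w1.png.pkl','rb'))
b=[x for x in blobs(f,'red') if x[1]>200][0]
v,u=np.nonzero(b[2]);P=np.array([plane(f,a,c,.083)[:2] for a,c in zip(u,v)])
q=P-P.mean(0);w=np.linalg.svd(q,full_matrices=0)[2][0];t=q@w
print('line',P.mean(0),np.degrees(np.arctan2(w[1],w[0])),np.ptp(t))
b=[x for x in blobs(f,'orange') if x[1]>3000][0]
c,_=cv2.findContours(b[2].astype(np.uint8),0,1);c=max(c,key=len)
P=np.array([plane(f,*p[0],.074)[:2] for p in c]);R=cv2.minAreaRect(P.astype(np.float32)*1000);print(R,cv2.boxPoints(R))
E
```

```text
line [0.55227129 0.00842158] -15.273098016609676 0.030779409771236794
((541.947021484375, 69.36448669433594), (39.12343215942383, 76.88922119140625), 8.214351654052734) [[517.09314  104.61976 ]
 [528.07886   28.519384]
 [566.8009    34.109215]
 [555.8152   110.20959 ]]
```

Emit:
arm_command(rows=[{"fingers":-1,"x":0.00014,"y":0.0051,"z":0,"ax":0,"ay":0,"az":-3.2},{"fingers":-1,"x":0.00014,"y":0.0051,"z":0,"ax":0,"ay":0,"az":-3.2},{"fingers":-1,"x":0.00014,"y":0.0051,"z":0,"ax":0,"ay":0,"az":-3.2},{"fingers":-1,"x":0.00014,"y":0.0051,"z":0,"ax":0,"ay":0,"az":-3.2},{"fingers":-1,"x":0.00014,"y":0.0051,"z":0,"ax":0,"ay":0,"az":-3.2},{"fingers":-1,"x":0.00014,"y":0.0051,"z":0,"ax":0,"ay":0,"az":-3.2},{"fingers":-1,"x":0.00014,"y":0.0051,"z":0,"ax":0,"ay":0,"az":-3.2},{"fingers":-1,"x":0.00014,"y":0.0051,"z":0,"ax":0,"ay":0,"az":-3.2},{"fingers":-1,"x":0.00014,"y":0.0051,"z":0,"ax":0,"ay":0,"az":-3.2},{"fingers":-1,"x":0.00014,"y":0.0051,"z":0,"ax":0,"ay":0,"az":-3.2}])

```text
clock: 3.9
tcp_pos: [0.6442, 0.0236, 0.1001]
orientation: [-0.275, 3.126, -0.0]
contact_force: [0.2, -0.7, 3.4]
grip_width: 0.0144
gripper_force: 29.7
```

Emit:
arm_command(rows=[{"fingers":-1,"x":0.00014,"y":0.0051,"z":0,"ax":0,"ay":0,"az":-3.2},{"fingers":-1,"x":0.00014,"y":0.0051,"z":0,"ax":0,"ay":0,"az":-3.2},{"fingers":-1,"x":0.00014,"y":0.0051,"z":0,"ax":0,"ay":0,"az":-3.2},{"fingers":-1,"x":0.00014,"y":0.0051,"z":0,"ax":0,"ay":0,"az":-3.2},{"fingers":-1,"x":0.00014,"y":0.0051,"z":0,"ax":0,"ay":0,"az":-3.2},{"fingers":-1,"x":0.00014,"y":0.0051,"z":0,"ax":0,"ay":0,"az":-3.2},{"fingers":-1,"x":0.00014,"y":0.0051,"z":0,"ax":0,"ay":0,"az":-3.2},{"fingers":-1,"x":0.00014,"y":0.0051,"z":0,"ax":0,"ay":0,"az":-3.2},{"fingers":-1,"x":0.00014,"y":0.0051,"z":0,"ax":0,"ay":0,"az":-3.2},{"fingers":-1,"x":0,"y":0,"z":0,"ax":0,"ay":0,"az":0}])

```text
clock: 4.73
tcp_pos: [0.625, 0.0666, 0.1001]
orientation: [-1.045, 2.959, 0.001]
contact_force: [0.4, 1.9, 5.2]
grip_width: 0.0146
gripper_force: 29.9
```

```bash
cat > rail.py <<'E'
from m import *
import sys
def rep(f):
    b=max([x for x in blobs(f,'red')],key=lambda x:x[1] if np.hypot(*(plane(f,*x[0],.083)[:2]-[.5523,.0084]))<.02 else 0)
    v,u=np.nonzero(b[2]);P=np.array([plane(f,a,c,.083)[:2] for a,c in zip(u,v)])
    q=P-P.mean(0);w=np.linalg.svd(q,full_matrices=0)[2][0];print('line',P.mean(0).round(4),np.degrees(np.arctan(w[1]/w[0])).round(1),b[1])
    C=np.array([.5523,.0084]);X,Y=np.mgrid[-130:130.1,-130:130.1]/1000
    # orthorectified deck view, base axes at 0.07 (rails/clip), 4 px/mm
    a=np.radians(-15.3);ex=np.array([np.cos(a),np.sin(a)]);ey=np.array([-ex[1],ex[0]])
    n=560;g=(np.arange(n)-n/2)/4000
    gx=-np.tile(g[:,None],(1,n))-.02;gy=-np.tile(g[None],(n,1))  # +x up, +y left
    W=C+gx[...,None]*ex+gy[...,None]*ey;W=np.dstack([W,np.full((n,n),.07)])
    T=np.linalg.inv(f['world_from_camera']);p=W@T[:3,:3].T+T[:3,3];p=p@f['K'].T;p=p[...,:2]/p[...,2:]
    return cv2.remap(f['frame'],p.astype(np.float32),None,1)
def clip(f):
    for b in blobs(f,'orange'):
        c,_=cv2.findContours(b[2].astype(np.uint8),0,1);c=max(c,key=len)
        P=np.array([plane(f,*p[0],.074)[:2] for p in c])-[.5523,.0084]
        if np.hypot(*P.mean(0))>.11: continue
        a=np.radians(-15.3);R=np.array([[np.cos(a),np.sin(a)],[-np.sin(a),np.cos(a)]])
        B=(P@R.T*1000).astype(np.float32);rc=cv2.minAreaRect(B);print('clip base mm',rc,'x',B[:,0].min(),B[:,0].max(),'y',B[:,1].min(),B[:,1].max())
E
python3 - <<'E'
from rail import *
f=grab('top','t2.png');show(f,np.array([.553,.0075]));clip(f)
f=grab('scene','s2.png');clip(f)
f=grab('wrist','w2.png');clip(f);cv2.imwrite('pics/o2.png',rep(f)[:,:,::-1])
print(r.get_obs()['tcp_pos'])
E
```

```text
blue 0.098 [356.8 187.1] 13 [ 0.7238 -0.0758  0.098 ] depth med [ 0.7401 -0.0819  0.0318] top 0.0354
orange 0.074 [205.1 241.8] 10 [0.6239 0.2329 0.074 ] depth med [0.6344 0.2431 0.008 ] top 0.0108
clip base mm ((-59.13441848754883, 4.741655349731445), (39.609195709228516, 75.60795593261719), 84.49627685546875) x -97.43269 -20.582644 y -15.144501 26.04748
clip base mm ((-39.6176872253418, -8.587655067443848), (4.790738582611084, 14.992168426513672), 84.6155776977539) x -46.861675 -32.030823 y -11.5831995 -5.5605025
clip base mm ((-57.968833923339844, 13.120396614074707), (22.570289611816406, 70.93062591552734), 73.38956451416016) x -90.975815 -22.218685 y 0.52557516 27.013592
clip base mm ((-27.414628982543945, -7.89966344833374), (8.489444732666016, 6.848037242889404), 84.26200866699219) x -31.227673 -23.830196 y -12.17627 -3.6819448
line [0.5522 0.0085] -15.5 1011
[0.62542593 0.06612684 0.10006721]
```

View pics/o2.png

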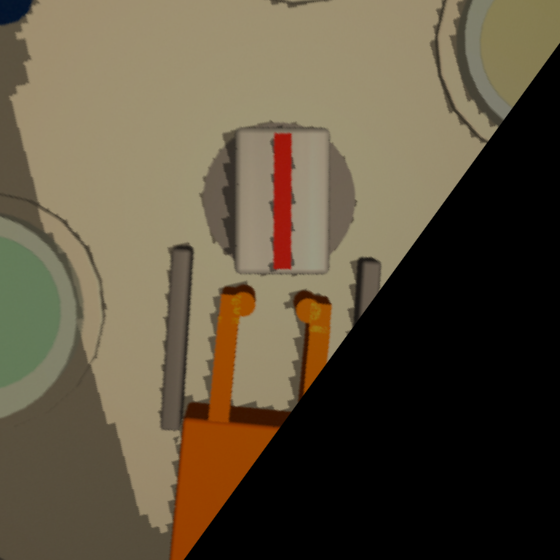

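The rectified view shows the rail from (182,247) to (170,428), about 3.8° short of the red line. I turn the rest and recheck.

Emit:
arm_command(rows=[{"fingers":-1,"x":0.0001,"y":0.003,"z":0,"ax":0,"ay":0,"az":-1.9},{"fingers":-1,"x":0.0001,"y":0.003,"z":0,"ax":0,"ay":0,"az":-1.9},{"fingers":-1,"x":0,"y":0,"z":0,"ax":0,"ay":0,"az":0},{"fingers":-1,"x":0,"y":0,"z":0,"ax":0,"ay":0,"az":0}])

```text
clock: 5.22
tcp_pos: [0.6215, 0.0707, 0.1001]
orientation: [-1.138, 2.924, 0.0]
contact_force: [-0.1, 2.7, 7.7]
grip_width: 0.0146
gripper_force: 30.1
```

```bash
cat > ra.py <<'E'
from rail import *
def rails(f,tag,lo=.0665,hi=.0725):
    o=rep(f);cv2.imwrite(f'pics/{tag}.png',o[:,:,::-1])
    h=cv2.cvtColor(o,cv2.COLOR_RGB2HSV).astype(int)
    m=((h[...,1]<45)&(h[...,2]<140)&(h[...,2]>40)).astype(np.uint8)
    n,l,s,c=cv2.connectedComponentsWithStats(m)
    for i in range(1,n):
        if s[i,4]>800 and s[i,3]>90 and s[i,2]<70:
            p=cv2.fitLine(np.argwhere(l==i)[:,::-1].astype(np.float32),2,0,.01,.01).ravel();print('rail',c[i].round(),s[i],'ang',np.degrees(np.arctan(p[0]/p[1])).round(2))
E
python3 - <<'E'
from ra import *
f=grab('wrist','w3.png');rails(f,'o3')
f=pickle.load(open('pics/w2.png.pkl','rb'));rails(f,'o2b')
f=grab('top');clip(f)
print(r.get_obs()['tcp_pos'])
E
```

```text
line [0.5522 0.0084] -15.5 1015
rail [472.  53.] [ 454    0   51  106 1553] ang 20.1
line [0.5522 0.0085] -15.5 1011
rail [481.  59.] [ 465    0   47  120 1768] ang 12.26
[0.62155879 0.0707406  0.10006386]
```

View pics/o3.png

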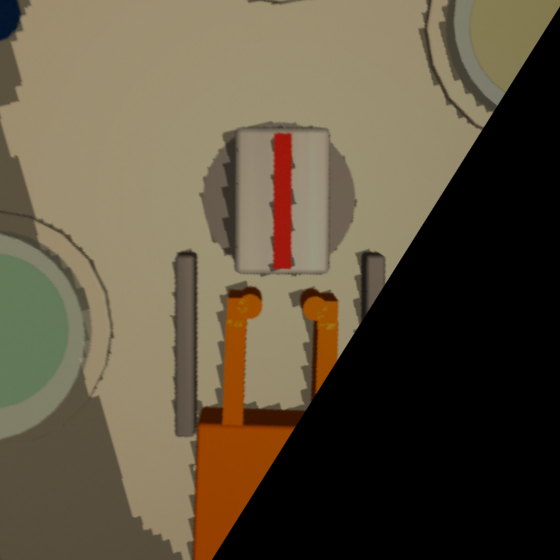

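The left rail is now vertical, from (186,254) to (185,435), parallel to the red line. I release the knob, rise and turn the tool back.

Emit:
arm_command(rows=[{"fingers":0.1,"x":0,"y":0,"z":0,"ax":0,"ay":0,"az":0},{"fingers":0.1,"x":0,"y":0,"z":0,"ax":0,"ay":0,"az":0},{"fingers":0.1,"x":0,"y":0,"z":0,"ax":0,"ay":0,"az":0},{"fingers":0.1,"x":0,"y":0,"z":-0.02,"ax":0,"ay":0,"az":0},{"fingers":0.1,"x":0,"y":0,"z":-0.03,"ax":0,"ay":0,"az":0},{"fingers":0.1,"x":0,"y":0,"z":-0.03,"ax":0,"ay":0,"az":0},{"fingers":-0.8,"x":0,"y":0,"z":0,"ax":0,"ay":0,"az":6.4},{"fingers":-0.8,"x":0,"y":0,"z":0,"ax":0,"ay":0,"az":6.4},{"fingers":-0.8,"x":0,"y":0,"z":0,"ax":0,"ay":0,"az":6.4},{"fingers":-0.8,"x":0,"y":0,"z":0,"ax":0,"ay":0,"az":6.4}])

```text
clock: 6.15
tcp_pos: [0.6196, 0.0691, 0.1781]
orientation: [0.453, -3.108, 0.0]
contact_force: [-0.2, 0.4, -0.5]
grip_width: 0.0087
gripper_force: 0.0
```

Emit:
arm_command(rows=[{"fingers":-0.8,"x":0,"y":0,"z":0,"ax":0,"ay":0,"az":6.4},{"fingers":-0.8,"x":0,"y":0,"z":0,"ax":0,"ay":0,"az":6.4},{"fingers":-0.8,"x":0,"y":0,"z":0,"ax":0,"ay":0,"az":6.4},{"fingers":-0.8,"x":0,"y":0,"z":0,"ax":0,"ay":0,"az":6.4},{"fingers":-0.8,"x":0,"y":0,"z":0,"ax":0,"ay":0,"az":6.4},{"fingers":-0.8,"x":0,"y":0,"z":0,"ax":0,"ay":0,"az":0}])

```text
clock: 6.65
tcp_pos: [0.6196, 0.0694, 0.1778]
orientation: [-0.418, -3.113, 0.001]
contact_force: [-0.2, -0.8, -0.0]
grip_width: 0.0084
gripper_force: 0.0
```

```bash
python3 - <<'E'
from ra import *
from scipy.spatial.transform import Rotation as Ro
o=r.get_obs();R=Ro.from_rotvec(o['orientation']).as_matrix();print(o['tcp_pos'],R.round(3).tolist(),np.degrees(np.arctan2(R[1,1],R[0,1])),o['grip_width'])
for s in((-.122),(-.073)):
    t=np.array([.5523+s*.9646,.0084-s*.2639,.083]);print(s,t,'tool shift',R.T@(t-o['tcp_pos']))
f=grab('wrist','w4.png');cv2.imwrite('pics/o4.png',rep(f)[:,:,::-1]);clip(f);show(f,np.array([.553,.0075]))
f=grab('top');clip(f);show(f,np.array([.553,.0075]))
E
```

```text
[0.61956148 0.06940089 0.17778455] [[-0.965, 0.264, -0.001], [0.264, 0.965, -0.001], [0.001, -0.001, -1.0]] 74.70231821152186 0.008427739122596523
-0.122 [0.4346188 0.0405958 0.083    ] tool shift [ 0.170699   -0.07648328  0.09502525]
-0.073 [0.4818842 0.0276647 0.083    ] tool shift [ 0.12169667 -0.07648599  0.09497826]
line [0.5522 0.0084] -15.5 348
clip base mm ((-60.887115478515625, 1.1172542572021484), (39.450435638427734, 74.9195556640625), 88.10315704345703) x -97.69707 -23.202002 y -18.696592 22.056713
clip base mm ((-97.69483947753906, -3.7909650802612305), (2.725682497024536, 1.6443663097831518e-09), 89.9903793334961) x -97.69506 -97.6946 y -5.153806 -2.4281232
red 0.083 [194.5 181.9] 348 [0.5521 0.0085 0.083 ] depth med [0.552  0.0086 0.0834] top 0.0842
red 0.04 [194.5 181.9] 348 [ 0.5548 -0.008   0.04  ] depth med [0.552  0.0086 0.0834] top 0.0842
blue 0.098 [318.6 256.9] 800 [0.6138 0.0702 0.098 ] depth med [0.6155 0.0695 0.0968] top 0.0983
orange 0.074 [187.1  53.9] 6295 [0.4836 0.0282 0.074 ] depth med [0.4818 0.0279 0.0736] top 0.0745
orange 0.074 [172.5   0. ] 6 [0.4571 0.0305 0.074 ] depth med [0.4569 0.0305 0.0734] top 0.0743
orange 0.074 [559.8 166. ] 1775 [0.6037 0.2295 0.074 ] depth med [0.6221 0.2708 0.0083] top 0.0092
orange 0.074 [455. 360.] 889 [0.731  0.1454 0.074 ] depth med [0.7882 0.1619 0.0084] top 0.0092
red 0.083 [318.  272.2] 12 [0.5553 0.007  0.083 ] depth med [0.5545 0.0071 0.0836] top 0.0866
red 0.04 [318.  272.2] 12 [0.56   0.0064 0.04  ] depth med [0.5545 0.0071 0.0836] top 0.0866
blue 0.098 [356.8 187.1] 13 [ 0.7238 -0.0758  0.098 ] depth med [ 0.7403 -0.0814  0.0307] top 0.0344
orange 0.074 [205.1 241.8] 10 [0.6239 0.2329 0.074 ] depth med [0.6346 0.2429 0.0076] top 0.0091
orange 0.074 [207.3 248.8] 6 [0.6094 0.2284 0.074 ] depth med [0.6193 0.2395 0.0091] top 0.0123
```

View pics/o4.png

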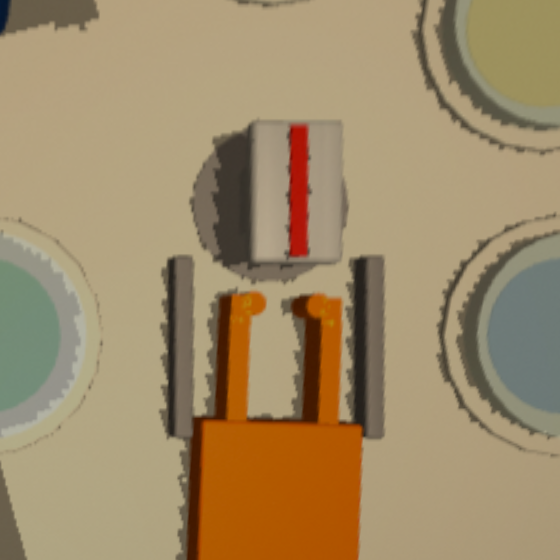

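Both rails, at columns 182 and 374, are parallel to the red line, and the clip sits between them. Next I go behind the clip and descend.

Emit:
arm_command(rows=[{"fingers":-0.8,"x":0.0285,"y":-0.01275,"z":0,"ax":0,"ay":0,"az":0},{"fingers":-0.8,"x":0.0285,"y":-0.01275,"z":0,"ax":0,"ay":0,"az":0},{"fingers":-0.8,"x":0.0285,"y":-0.01275,"z":0,"ax":0,"ay":0,"az":0},{"fingers":-0.8,"x":0.0285,"y":-0.01275,"z":0,"ax":0,"ay":0,"az":0},{"fingers":-0.8,"x":0.0285,"y":-0.01275,"z":0,"ax":0,"ay":0,"az":0},{"fingers":-0.8,"x":0.0285,"y":-0.01275,"z":0,"ax":0,"ay":0,"az":0},{"fingers":-0.8,"x":0,"y":0,"z":0,"ax":0,"ay":0,"az":0},{"fingers":-0.8,"x":0,"y":0,"z":0.02,"ax":0,"ay":0,"az":0},{"fingers":-0.8,"x":0,"y":0,"z":0.02,"ax":0,"ay":0,"az":0},{"fingers":-0.8,"x":0,"y":0,"z":0.02,"ax":0,"ay":0,"az":0}])

```text
clock: 7.58
tcp_pos: [0.4355, 0.0403, 0.1182]
orientation: [0.406, 3.113, 0.002]
contact_force: [0.5, 0.3, 0.2]
grip_width: 0.0086
gripper_force: 0.0
```

Emit:
arm_command(rows=[{"fingers":-0.8,"x":0,"y":0,"z":0.015,"ax":0,"ay":0,"az":0},{"fingers":-0.8,"x":0,"y":0,"z":0.01,"ax":0,"ay":0,"az":0},{"fingers":-0.8,"x":0,"y":0,"z":0.007,"ax":0,"ay":0,"az":0},{"fingers":-0.8,"x":0,"y":0,"z":0,"ax":0,"ay":0,"az":0}])

```text
clock: 7.92
tcp_pos: [0.4344, 0.04, 0.0852]
orientation: [-0.409, -3.113, 0.001]
contact_force: [0.2, -0.5, -0.3]
grip_width: 0.0088
gripper_force: 0.0
```

```bash
python3 - <<'E'
from ra import *
print(r.get_obs()['tcp_pos'])
f=grab('scene','s5.png');clip(f);f=f['frame'];cv2.imwrite('pics/s5c.png',cv2.resize(f[180:300,240:400,::-1],None,fx=5,fy=5)[:600])
E
```

```text
[0.43439996 0.03995834 0.0852347 ]
clip base mm ((-59.054344177246094, -0.19261932373046875), (37.6905517578125, 75.7899169921875), 87.20262145996094) x -96.15896 -20.582644 y -18.51807 20.202568
```

View pics/s5c.png

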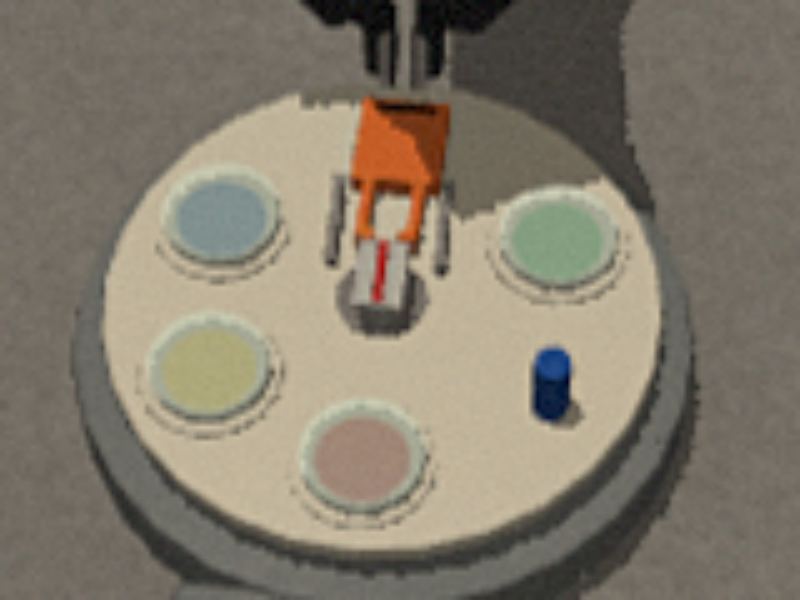

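The fingers at (405,85) stand just behind the clip, which is undisturbed. I push slowly.

Emit:
arm_command(rows=[{"fingers":-0.8,"x":-0.004,"y":0,"z":0,"ax":0,"ay":0,"az":0},{"fingers":-0.8,"x":-0.004,"y":0,"z":0,"ax":0,"ay":0,"az":0},{"fingers":-0.8,"x":-0.003,"y":0,"z":0,"ax":0,"ay":0,"az":0},{"fingers":-0.8,"x":-0.003,"y":0,"z":0,"ax":0,"ay":0,"az":0},{"fingers":-0.8,"x":-0.003,"y":0,"z":0,"ax":0,"ay":0,"az":0},{"fingers":-0.8,"x":-0.003,"y":0,"z":0,"ax":0,"ay":0,"az":0},{"fingers":-0.8,"x":-0.003,"y":0,"z":0,"ax":0,"ay":0,"az":0},{"fingers":-0.8,"x":-0.003,"y":0,"z":0,"ax":0,"ay":0,"az":0}])

```text
clock: 8.63
tcp_pos: [0.4593, 0.0335, 0.0861]
orientation: [-0.411, -3.112, 0.0]
contact_force: [-7.3, 1.2, 5.2]
grip_width: 0.0086
gripper_force: 3.9
```

```bash
cat > st.py <<'E'
from ra import *
def st():
    o=r.get_obs();d=o['tcp_pos'][:2]-[.5523,.0084];F=o['contact_force'];print('x',d@[.9646,-.2639],'y',d@[.2639,.9646],'z',o['tcp_pos'][2],'Fx',F@[.9646,-.2639,0],F.round(1),o['clock'])
st();clip(grab('scene'));st()
E
python3 st.py
```

```text
x -0.09635333803772152 y -0.0003642580920034737 z 0.08612753165984838 Fx -7.392643571901888 [-7.3  1.2  5.2] 8.6333
clip base mm ((-43.549102783203125, -0.12493896484375), (39.11388397216797, 76.84664916992188), 88.96244812011719) x -81.74439 -4.8978834 y -19.75645 19.471132
x -0.09630412325169134 y -0.0004390181604549544 z 0.08602855496678016 Fx -2.795878740094126 [-2.7  0.8  2. ] 8.6833
```

Emit:
arm_command(rows=[{"fingers":-0.8,"x":-0.003,"y":0,"z":0,"ax":0,"ay":0,"az":0},{"fingers":-0.8,"x":-0.003,"y":0,"z":0,"ax":0,"ay":0,"az":0},{"fingers":-0.8,"x":-0.003,"y":0,"z":0,"ax":0,"ay":0,"az":0},{"fingers":-0.8,"x":-0.003,"y":0,"z":0,"ax":0,"ay":0,"az":0},{"fingers":-0.8,"x":-0.003,"y":0,"z":0,"ax":0,"ay":0,"az":0}])

```text
clock: 9.1
tcp_pos: [0.4748, 0.0294, 0.0862]
orientation: [-0.412, -3.114, 0.0]
contact_force: [-1.9, 0.1, 0.7]
grip_width: 0.0091
gripper_force: 1.2
```

```bash
python3 st.py
```

```text
x -0.0803292517587115 y -0.00017366706427210675 z 0.08619569353767734 Fx -1.90104045498827 [-1.9  0.1  0.7] 9.1
clip base mm ((-25.905649185180664, -0.2290802001953125), (39.19633865356445, 77.77752685546875), 89.702880859375) x -64.769936 13.0560875 y -19.75645 19.471132
clip base mm ((1.1397371292114258, -14.325719833374023), (18.097490310668945, 2.1519412994384766), 6.024182319641113) x -7.9719596 10.250119 y -15.529637 -13.112328
x -0.07949211634041008 y -7.712392112269604e-05 z 0.08633875359339024 Fx -1.372271819340027 [-1.5 -0.1 -0.1] 9.15
```

Emit:
arm_command(rows=[{"fingers":-0.8,"x":-0.0015,"y":0,"z":0,"ax":0,"ay":0,"az":0},{"fingers":-0.8,"x":-0.0015,"y":0,"z":0,"ax":0,"ay":0,"az":0},{"fingers":-0.8,"x":0,"y":0,"z":0,"ax":0,"ay":0,"az":0}])

```text
clock: 9.4
tcp_pos: [0.4787, 0.0287, 0.0865]
orientation: [0.412, 3.112, 0.001]
contact_force: [0.2, 0.0, -0.6]
grip_width: 0.0086
gripper_force: 0.0
```

```bash
python3 st.py
```

```text
x -0.076388094224816 y 0.00016156565378387642 z 0.08654217708532809 Fx 0.1538393770589638 [ 0.2  0.  -0.6] 9.4
clip base mm ((-17.67386245727539, -0.04937553405761719), (77.73753356933594, 39.24950408935547), 0.21467618644237518) x -56.487408 21.164692 y -19.75645 19.571825
clip base mm ((15.882013320922852, -11.77315616607666), (12.164772033691406, 2.6840412616729736), 37.72832489013672) x 10.250119 20.046814 y -14.433645 -6.9898014
x -0.0764774484508539 y 0.000153716654740275 z 0.0865811179917543 Fx -0.0904463469239207 [-0.1  0.   0.1] 9.45
```

Emit:
arm_command(rows=[{"fingers":-0.8,"x":-0.002,"y":0,"z":0,"ax":0,"ay":0,"az":0},{"fingers":-0.8,"x":-0.001,"y":0,"z":0,"ax":0,"ay":0,"az":0},{"fingers":-0.8,"x":-0.001,"y":0,"z":0,"ax":0,"ay":0,"az":0},{"fingers":-0.8,"x":-0.001,"y":0,"z":0,"ax":0,"ay":0,"az":0}])

```text
clock: 9.78
tcp_pos: [0.4825, 0.0275, 0.0863]
orientation: [0.412, 3.114, 0.0]
contact_force: [-1.7, 0.7, 1.1]
grip_width: 0.0085
gripper_force: 0.9
```

```bash
python3 st.py
```

```text
x -0.07236089254588682 y -4.174914204411938e-05 z 0.08634717542570257 Fx -1.7896450666345183 [-1.7  0.7  1.1] 9.7833
clip base mm ((-17.86235809326172, -0.5462322235107422), (39.1256103515625, 77.76181030273438), 89.06424713134766) x -56.487408 21.164692 y -19.75645 19.471132
clip base mm ((15.882013320922852, -11.77315616607666), (12.164772033691406, 2.6840412616729736), 37.72832489013672) x 10.250119 19.871494 y -14.433645 -6.9898014
x -0.07241185419729707 y -7.29633058477843e-05 z 0.08629312696141354 Fx 0.10753090010412039 [0.1 0.1 0.4] 9.8333
```

Emit:
arm_command(rows=[{"fingers":-0.8,"x":-0.001,"y":0,"z":0,"ax":0,"ay":0,"az":0},{"fingers":-0.8,"x":-0.001,"y":0,"z":0,"ax":0,"ay":0,"az":0},{"fingers":-0.8,"x":0,"y":0,"z":0,"ax":0,"ay":0,"az":0}])

```text
clock: 10.08
tcp_pos: [0.4829, 0.0271, 0.086]
orientation: [-0.411, -3.111, 0.0]
contact_force: [-4.3, 0.9, 2.9]
grip_width: 0.0089
gripper_force: 2.5
```

```bash
python3 st.py
```

```text
x -0.07189591285484119 y -0.00032848552412269224 z 0.08596453903912818 Fx -4.428006089961461 [-4.3  0.9  2.9] 10.0833
clip base mm ((-17.86235809326172, -0.5462322235107422), (39.1256103515625, 77.76181030273438), 89.06424713134766) x -56.667225 21.164692 y -19.75645 19.471132
clip base mm ((16.732730865478516, -11.114975929260254), (14.315977096557617, 2.6840412616729736), 37.72832489013672) x 10.250119 22.390478 y -14.433645 -6.730148
x -0.07189901765947325 y -0.00033195628227467873 z 0.08595953103838172 Fx -5.332106465859907 [-5.   1.8  3.7] 10.1333
```

The clip holds against the push, so it is at its stop. I back off, rise and check.

Emit:
arm_command(rows=[{"fingers":-0.8,"x":0.005,"y":0,"z":0,"ax":0,"ay":0,"az":0},{"fingers":-0.8,"x":0.012,"y":0,"z":0,"ax":0,"ay":0,"az":0},{"fingers":-0.8,"x":0.012,"y":0,"z":0,"ax":0,"ay":0,"az":0},{"fingers":-0.8,"x":0,"y":0,"z":-0.03,"ax":0,"ay":0,"az":0},{"fingers":-0.8,"x":0,"y":0,"z":-0.035,"ax":0,"ay":0,"az":0},{"fingers":-0.8,"x":0,"y":0,"z":-0.035,"ax":0,"ay":0,"az":0},{"fingers":-0.8,"x":0,"y":0,"z":-0.03,"ax":0,"ay":0,"az":0},{"fingers":-0.8,"x":0,"y":0,"z":0,"ax":0,"ay":0,"az":0}])

```text
clock: 10.8
tcp_pos: [0.4602, 0.035, 0.222]
orientation: [0.411, 3.104, 0.007]
contact_force: [1.3, 0.7, -1.3]
grip_width: 0.0088
gripper_force: 0.0
```

```bash
python3 - <<'E'
from st import *
f=grab('scene','s9.png');c=cv2.resize(f['frame'][190:270,270:370,::-1],None,fx=7,fy=7,interpolation=2);cv2.imwrite('pics/s9c.png',c)
clip(grab('top'))
E
```

```text
x -0.09590023890402771 y 0.0013243613619746252 z 0.22198856851930385 Fx 1.071791160725994 [ 1.3  0.7 -1.3] 10.8
clip base mm ((-18.2591552734375, -0.23418617248535156), (40.13258361816406, 78.55744934082031), 89.03853607177734) x -57.5661 21.164692 y -20.217325 20.156826
clip base mm ((15.882013320922852, -11.77315616607666), (12.164772033691406, 2.6840412616729736), 37.72832489013672) x 10.250119 19.871494 y -14.433645 -6.9898014
x -0.09713674212126489 y 0.0009352196988120682 z 0.21944501942623187 Fx -0.15647050250125422 [ 0.   0.7 -0.5] 10.85
```

View pics/s9c.png

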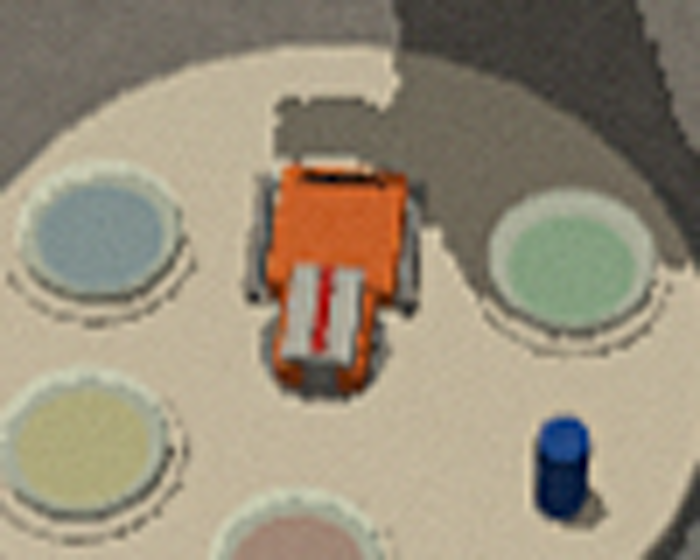

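The clip's jaws close around the far end of the neck at (320,375), its block lies against the head between the aligned rails, and the robot is clear of everything.

```bash
python3 -c "
from bench import r
print(r.hand_in())"
```

```text
the job is handed in; nothing more can be done
None
```

I turned the carousel until the track lined up with the red line, pushed the clip along the deck until it snapped onto the spindle neck and stopped, and backed the arm clear. I handed the job in at about 11 s; the hand-in gave no verdict.

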